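Roll a T-handled spindle flat-up in its V-blocks and centre-punch its mark

ROBOT

A 7-joint arm with a two-finger parallel gripper is mounted at the origin on a cart in front of the work surface, level with it; the furniture and walls round the work are solid. World frame = base frame: x ahead of the robot, y to its left, z up, the work surface at z = 0. Lengths are in m, angles in rad, forces in N, time in s.
With the tool pointing down it reaches from about 0.35 to 0.9 m from the base axis. Payload 8.1 kg.
Tool frame: the origin (TCP) lies at the very end of the fingers, on their centre line; the grasp point (between the pads) lies 19 mm behind it (arm.tcp_to_grasp is the z of the grasp point in the tool frame, in m); z points along the fingers, y is the line along which they close (so a half turn about z gives the same grasp; the last joint's range is limited). The gripper opens to 92 mm and grips with 3 to 60 N. Pads are 19 mm wide; open, the fingers measure 130 mm over their backs; the gripper's body (75 mm by 190 mm) begins 47 mm behind the grasp point.
Start: joints at [1, 0.434, 0.025, 1.573, -0.012, 1.134, -0.075], TCP at [0.282, -0.558, 0.227] pointing down, gripper open.
Joint ranges: [-2.62, 2.62], [-0.44, 2.09], [-1.27, 1.32], [0.08, 2.57], [-1.32, 4.46], [0.12, 2], [-2.74, 2.74]. Speed limits (rad/s): [2.22, 2.22, 3.01, 3.01, 3.14, 3.14, 3.14].

INTERFACE

Orientations are given as a rotation vector (axis times angle).
In Python, from cell import readout, vision, sign_off, arm gives the robot as it stands. The module is installed in compiled form; this text tells all that it offers.
- The arm moves only by the shell command python3 -m creep 'ROWS' [FORCE]. ROWS is JSON, a list of rows, each a list of 5 numbers: the shift along the tool's x, y, z in units of 4 cm (1.0 is 4 cm), then the turn about the tool's z in units of 4 degrees (1.0 is 4 degrees), then the opening, from 0 (shut) to 1 (fully open). A call has 1 to 12 rows; each row shifts and turns the commanded pose from where the row before left it, along the tool's axes as they then stand; what a row does not reach is not made up. A row lasts 1/8 s, in which the tool goes at most 62.5 mm and 10.7 degrees, less where a joint would pass 70% of its speed; a pose out of reach is approached as far as the arm can. A call with a number of a shift or a turn outside -1 to 1 is refused whole. A call with a gripper value outside its range is refused whole. The fingers move at their own pace and stop on an object; FORCE is the grip in N (left out, the last holds). Time passes only in rows, so rows that do not move let the fingers close. It gives the time, the measured TCP pose, the force, the opening and the grip force at its end, in the units of the state.
- readout.observe(): the state, without advancing time (a new reading comes with each control period).
- vision.get_image(name): name is "scene" or "side" or "wrist"; returns a dict with "pixels" (480x640x3 uint8, blue, green, red), "z_map" (480x640 float32, m along the optical axis (not along the pixel's ray), 0 where there is no reading), "camera_matrix" (3x3 intrinsics, pixels), "k1" (the pictures are not rectified: a ray, as slopes to the right and down, at radius r is drawn at 1 + k1 r^2 times it, then the intrinsics apply), "position" and "rotation" of the camera in the world. Camera axes: x right, y up, looking along -z (the intrinsics and any distortion apply to the point x, -y, -z); pixel columns grow to the right and rows downward; lengths in m; the calibration is good to about 2 mm. A picture is of the moment at which its call begins.
- sign_off(): hands the job in; it is judged then, once.
The state is a dict: "clock": time; "joints": joint angles; "dq": joint speeds; "joint_efforts": joint torques, N m; "position": TCP position; "ee_rot": TCP orientation; "force": force on the tool from outside, world axes, zero at the start; "ft_torque": the same for the moment, N m; "width": opening from 0.0 (shut) to 1.0 (fully open); "gripper_force": force on a finger pad.
Only numpy, scipy, OpenCV 4.12 (cv2) and the standard library are available. Lean on these libraries where they do the work, as an engineer would, in place of code of your own. Each camera call takes 0.05 s, during which the arm holds its last target. There are 200 camera calls.

TASK

The T-handled steel spindle lies loose in the V-blocks of the punching stand. Without lifting it out of the Vs, roll it by its cross bar until the milled flat faces straight up and slide it lengthwise until the cross scribed on the flat is right under the punch point; then press the punch knob firmly down so that the point strikes the cross, and let it spring back up. Mark nothing but that cross, leave the spindle lined up, and do not disturb the things standing around.

Things in the scene. Friction and masses are not known exactly. Their poses are not given: they have to be found in the camera images.
- spot (a point): The scribed cross (small black dot with two thin lines) in the middle of the 44 mm long, 20 mm wide milled flat of the loose 0.84 kg steel spindle, 28 mm thick. z: out of the flat; x: parallel to the cross bar; y: along the spindle away from the cross bar. The spindle axis lies at z -10 mm. Its ends: plain end y -126 mm (14 mm past the cross bar), tenon end, 20 mm thick, y +130 mm.
- tbar (a point): Centre of the spindle's cross bar, on the spindle axis, 112 mm from the cross; same axes as spot. The bar is a 10 mm rod along x, to 59 mm either side, with 15 mm balls on its ends. It is level when the flat faces up or down. Friction in the oiled Vs holds the spindle where it is left; 1 N at an end of the bar rolls it, about 3 N on the spindle's end slides it; 5 N down can tip it out.
- stand_foot (a point): Fixed stand: point on the table under the punch. z up; y along the Vs, towards the tenon end; x towards the column. Seated spindle axis: 75 mm up. V-blocks: y 32 to 72 and -72 to -32 mm, x -31 to 31, tops 78 mm up. Base plate x -50 to 100, y -85 to 85, 14 mm thick. Column at x 75, 38 mm thick, 150 mm up. Arm over y -15 to 15, from 108 to 146 mm up. Beyond the V-blocks the bar hangs free.
- punch_tip (a point): The point of the punch, on the upright line through stand_foot; at rest 97 mm above the table, 12 mm above an upturned flat, 8 mm above a round side that is up.
- punch_knob (a point): Top of the punch's mushroom knob, 31 mm wide, on the same upright line; at rest 174 mm above the table. Press it straight down.
- punch (a joint): Travel of the punch in m: 0 up, growing as it goes down. A spring brings it back: 2.6 N at the start plus 0.22 N per mm. On an upturned flat the point strikes at 0.012; the hard stop is at 0.017.
- wax_tin_mid (a point): Centre of a dark round tin, 67 mm wide, 32 mm high; bystander, stands loose near the stand.
- spare_drum_mid (a point): Centre of a small brown sanding drum on end, 38 mm wide, 82 mm high; bystander, stands loose near the stand.
- bearing_mid (a point): Centre of a ball bearing lying flat, 32 mm wide, 10 mm high; bystander, loose near the stand.
- cork_block_mid (a point): Centre of a brown sanding block, 64 x 110 (along its y) x 36 mm high; bystander, loose beyond the cross-bar end.
- dividers_mid (a point): Centre of a pair of steel dividers lying flat, 46 x 144 (along its y) x 12 mm; bystander, loose at the left.
- red_tin_mid (a point): Centre of a round tin, 86 mm wide, 94 mm high; bystander, stands loose beyond the tenon end.

How it is judged:
On the way, in this order (a step that is already met when the one before it is completed fails the run):
1. the flat faces up and its cross lies under the raised punch point (angle between spot's own z axis and vertical below 0.08 rad and horizontal distance between spot and punch_tip below 0.0035 m and height (world z) of spot between 0.082 and 0.088 m and value of joint punch below 0.002 m), for 0.2 s.
2. the punch is pressed down and its point strikes the cross (angle between spot's own z axis and vertical below 0.09 rad and horizontal distance between spot and punch_tip below 0.004 m and height (world z) of spot between 0.082 and 0.088 m and value of joint punch above 0.0105 m and contact force between punch and tee above 1 N), for 0.1 s.
At the end, for the whole second after the job is handed in: The spindle rests in both Vs with its flat facing up within 5 degrees and the scribed cross within 4 mm of the punch point's upright line; the punch is back up within 1.5 mm (angle between spot's own z axis and vertical below 0.09 rad and horizontal distance between spot and punch_tip below 0.004 m and height (world z) of spot between 0.082 and 0.088 m and value of joint punch below 0.0015 m and linear speed of tee below 0.01 m/s); the robot touches nothing.
It fails at once if the punch strikes the spindle anywhere but on the cross with the flat up (contact force between punch and tee above 1 N and (angle between spot's own z axis and vertical above 0.16 rad or horizontal distance between spot and punch_tip above 0.006 m)).
It fails at once if the spindle is lifted out of the Vs (height (world z) of tbar above 0.095 m or height (world z) of tbar below 0.055 m).
It fails at once if one of the loose things around the stand is pushed out of its place (distance of any of wax_tin_mid, spare_drum_mid, bearing_mid, cork_block_mid, dividers_mid, red_tin_mid from where it was at the start of the episode above 0.025 m).
It also fails if it takes over 72 s, if anything falls off the work surface, if the arm or the gripper's body presses on something with over 40 N, if the wrist force passes 120 N, or if a joint passes its speed limit or range.

## Working session

There is one attempt and no reset: what is moved stays moved. The work goes in short steps, Python scripts to look and compute and a shell command to move; the robot and the scene stay as the last step left them, time stands still between calls to the robot, and variables do not carry over. Pictures are saved under pics/ and viewed, at most 10 in all, crops included, and the job is handed in when it is done.

```bash
mkdir -p pics
cat > h.py <<'E'
import numpy as np, cv2
from cell import readout, vision
def grab(n):
    d=vision.get_image(n); return {k:(np.array(v) if not isinstance(v,(int,float)) else v) for k,v in d.items()}
def rot(d):
    R=np.array(d['rotation'],float); return R if R.shape==(3,3) else cv2.Rodrigues(R)[0]
def ray(d,uv):
    K=d['camera_matrix'];k=float(d['k1'])
    p=np.array([[uv]],float)
    x,y=cv2.undistortPoints(p,K,np.array([k,0,0,0,0.]))[0,0]
    return rot(d)@np.array([x,-y,-1.])
def onplane(d,uv,z):
    r=ray(d,uv);c=d['position'];return c+r*(z-c[2])/r[2]
def cloud(d):
    v,u=np.mgrid[0:480,0:640]
    p=np.stack([u.ravel(),v.ravel()],1).astype(float)[:,None]
    n=cv2.undistortPoints(p,d['camera_matrix'],np.array([float(d['k1']),0,0,0,0.]))[:,0]
    z=d['z_map'].ravel()[:,None]
    P=np.hstack([n[:,:1],-n[:,1:],-np.ones((len(n),1))])*z
    return (P@rot(d).T+d['position']).reshape(480,640,3)
def proj(d,P):
    q=(np.array(P)-d['position'])@rot(d)
    x,y=q[0]/-q[2],-q[1]/-q[2];s=1+float(d['k1'])*(x*x+y*y);K=d['camera_matrix']
    return K[0,0]*x*s+K[0,2],K[1,1]*y*s+K[1,2]
E
python3 - <<'E'
from h import *
for n in("scene","side","wrist"):
    d=grab(n);cv2.imwrite(f"pics/{n}0.png",d['pixels']);print(n,d['position'],d['k1'],rot(d).round(2).tolist(),d['camera_matrix'][0,0])
print(readout.observe())
E
```

```text
scene [-0.04217448  0.8408012   0.59358647] -0.1017078704815015 [[-0.82, 0.26, -0.51], [-0.57, -0.36, 0.74], [0.01, 0.9, 0.44]] 518.7397429027279
side [0.4351634  1.15811115 0.64292056] -0.08046712645428374 [[-1.0, 0.04, -0.07], [-0.08, -0.43, 0.9], [0.01, 0.9, 0.43]] 549.1710606707599
wrist [ 0.34056679 -0.52836689  0.38368738] -0.03503073845874002 [[0.45, 0.86, 0.22], [-0.89, 0.44, 0.11], [-0.0, -0.25, 0.97]] 397.6315283644166
{'clock': 0.15, 'joints': array([ 1.00041541,  0.43507989,  0.02498144,  1.57385902, -0.01160492,
        1.13401995, -0.0751024 ]), 'dq': array([ 0.00037661, -0.00184434, -0.00071938, -0.00164257, -0.0004778 ,
       -0.00087257,  0.00183528]), 'joint_efforts': array([ 1.84439719e-03, -6.68263292e+01,  9.86054689e-01, -3.14691997e+01,
       -6.04704721e-02,  3.93103680e-02,  7.57574389e-05]), 'position': array([ 0.28159986, -0.55753698,  0.22612605]), 'ee_rot': array([-3.05495662e+00, -7.27717781e-01,  6.11281776e-04]), 'force': array([-0.32211416,  1.05747249, -0.08105048]), 'ft_torque': array([ 0.01663336, -0.05078804, -0.01675145]), 'gripper_force': 0.0, 'width': 0.9964095626075263}
```

View pics/scene0.png

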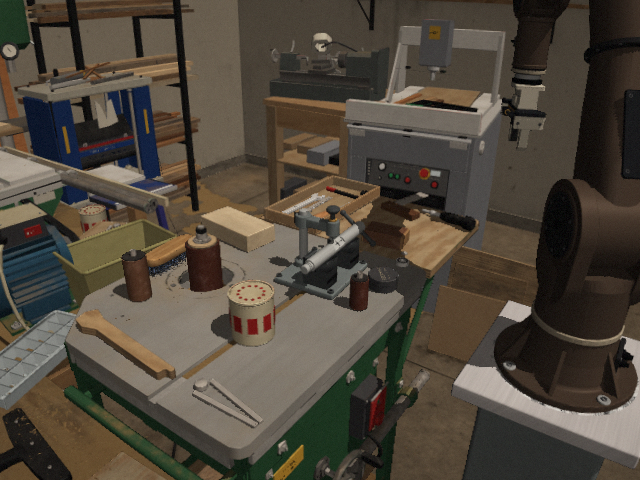

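View pics/side0.png

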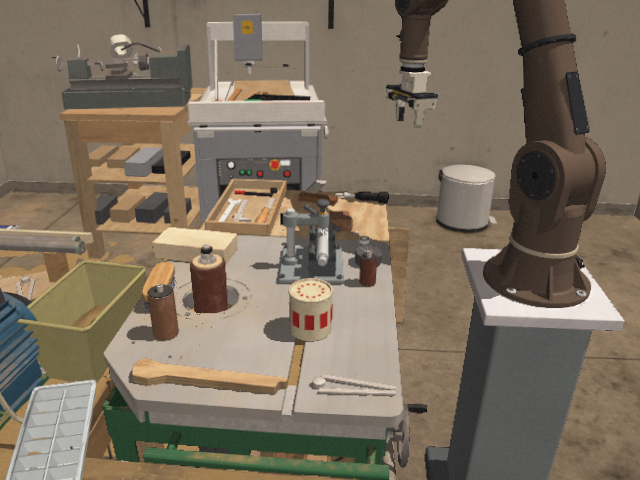

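Scene view: the stand sits around (325,255), with the tenon end near (315,265), the drum at (359,290), the wax tin at (382,280), the red tin at (251,312) and the dividers at (227,400). In the side view the knob is at about (322,205) and the column at (290,240). Next I'll zoom in.

Run:
```python
from h import *
a=grab("scene");b=grab("side")
A=cv2.resize(a['pixels'][195:305,265:425],None,fx=5,fy=5,interpolation=3)[:,:800]
B=cv2.resize(b['pixels'][180:300,260:420],None,fx=5,fy=5,interpolation=3)
cv2.imwrite("pics/a1.png",A);cv2.imwrite("pics/b1.png",B)
for n,d,(r0,r1,c0,c1) in(("scene",a,(195,305,265,425)),("side",b,(180,300,260,420))):
    P=cloud(d)[r0:r1,c0:c1].reshape(-1,3)
    for lo,hi in((.16,.19),(.1,.15),(.06,.095),(.02,.04)):
        m=(P[:,2]>lo)&(P[:,2]<hi);Q=P[m]
        if len(Q):print(n,lo,hi,len(Q),np.percentile(Q,[2,50,98],axis=0).round(3).tolist())
```

```text
scene 0.16 0.19 104 [[0.497, -0.028, 0.163], [0.507, -0.01, 0.172], [0.521, -0.002, 0.175]]
scene 0.1 0.15 781 [[0.497, -0.137, 0.102], [0.55, -0.006, 0.131], [0.6, 0.006, 0.148]]
scene 0.06 0.095 1931 [[0.387, -0.143, 0.061], [0.5, 0.023, 0.079], [0.584, 0.241, 0.094]]
scene 0.02 0.04 2691 [[0.372, -0.441, 0.02], [0.501, -0.177, 0.032], [0.838, 0.066, 0.039]]
side 0.16 0.19 89 [[0.497, -0.023, 0.163], [0.511, -0.009, 0.174], [0.524, -0.001, 0.177]]
side 0.1 0.15 756 [[0.498, -0.136, 0.103], [0.555, -0.005, 0.131], [0.606, 0.007, 0.148]]
side 0.06 0.095 1889 [[0.392, -0.084, 0.061], [0.508, 0.063, 0.087], [0.587, 0.276, 0.095]]
side 0.02 0.04 1841 [[0.35, -0.518, 0.02], [0.508, -0.224, 0.031], [0.731, 0.067, 0.04]]
```

View pics/a1.png

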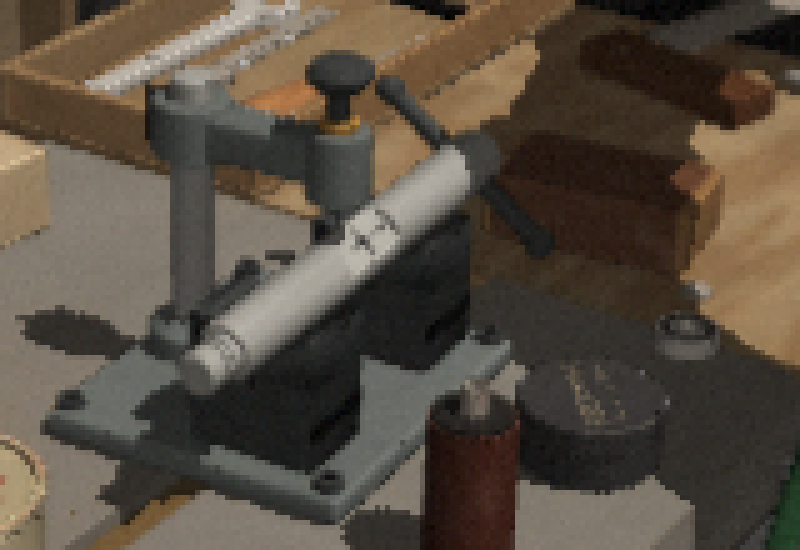

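View pics/b1.png

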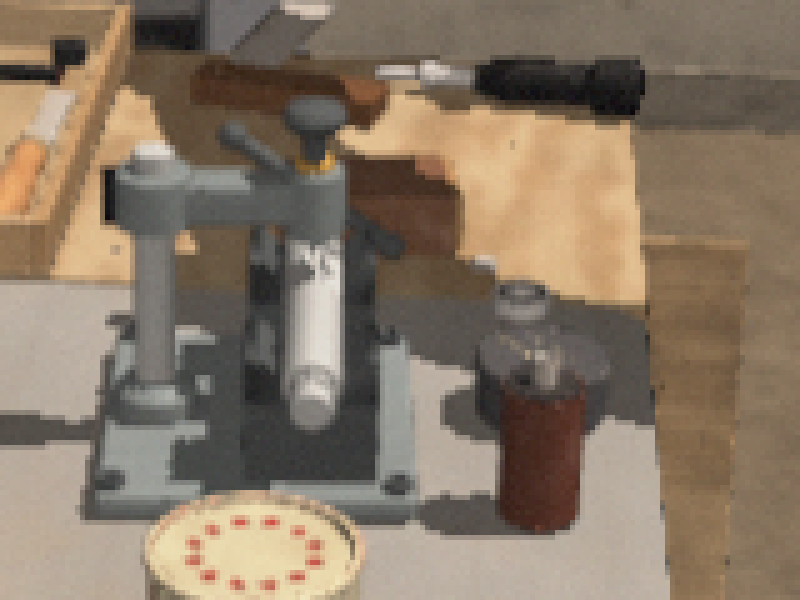

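The crops show the bar's balls at scene (343,212.6)/(373,243.6) and side (306.4,206.6)/(338.4,228.8). The flat shows at scene (339,243), tilted toward the robot and lying on the tenon side of the punch.

```bash
cat >> h.py <<'E'
def tri(a,ua,b,ub):
    ra,rb=ray(a,ua),ray(b,ub);ra/=np.linalg.norm(ra);rb/=np.linalg.norm(rb)
    s=np.linalg.lstsq(np.stack([ra,-rb],1),b['position']-a['position'],rcond=None)[0]
    p,q=a['position']+s[0]*ra,b['position']+s[1]*rb
    return (p+q)/2,np.linalg.norm(p-q)
E
python3 - <<'E'
from h import *
a=grab("scene");b=grab("side")
f=lambda u,v:(265+u/5-.4,195+v/5-.4); g=lambda u,v:(260+u/5-.4,180+v/5-.4)
L=[("ballhi",f(390,88),g(232,133)),("balllo",f(540,243),g(392,244)),("cross",f(366,240),g(318,264)),("knob",f(342,68),g(316,110)),("tenon",f(205,370),g(315,400))]
for n,u,v in L:
    p,e=tri(a,u,b,v);print(n,p.round(4),round(e,4))
# things
Pa=cloud(a);Pb=cloud(b)
def med(P,r):
    Q=P[r[0]:r[1],r[2]:r[3]].reshape(-1,3);return np.percentile(Q,[5,50,95],axis=0).round(3).tolist()
for n,d,uv,z in(("drum",a,f(475,410),.082),("drum",b,g(543,380),.082),("wax",a,f(595,395),.032),("wax",b,g(543,360),.032),("bearing",a,f(687,330),.01),("bearing",b,g(522,293),.01),("red",b,g(255,540),.094),
 ("basecorner_xlo_yhi",a,f(335,515),.014),("base_xhi_yhi",a,f(45,425),.014),("base_xlo_ylo",a,f(512,350),.014),("base_xlo_yhi",b,g(415,507),.014),("base_xhi_yhi",b,g(85,507),.014),("corkA",b,g(190,100),.036),("corkB",b,g(385,110),.036),("cork1",a,f(585,40),.036),("cork1b",a,f(735,75),.036),("box2",a,f(680,170),.036),("box2",b,g(440,165),.036)):
    print(n,onplane(d,uv,z).round(3))
# depth-based: knob top, V tops, arm
for n,P in(("a",Pa),("b",Pb)):
    m=(np.abs(P[...,0]-.51)<.03)&(np.abs(P[...,1]+.01)<.04)&(P[...,2]>.169)&(P[...,2]<.185);print(n,"knob",P[m].mean(0),len(P[m]))
    m=(P[...,0]>.4)&(P[...,0]<.66)&(P[...,1]>-.35)&(P[...,1]<-.16)&(P[...,2]>.02)&(P[...,2]<.2);Q=P[m]
    for lo in np.arange(.02,.2,.02):
        R=Q[(Q[:,2]>=lo)&(Q[:,2]<lo+.02)]
        if len(R)>5:print(n,"beyond",round(lo,2),len(R),np.percentile(R,[3,97],axis=0)[:,:2].round(3).tolist())
E
```

```text
ballhi [ 0.5601 -0.1388  0.1078] 0.0016
balllo [ 0.4767 -0.1437  0.0469] 0.0016
cross [ 0.5086 -0.0388  0.082 ] 0.0026
knob [ 0.5095 -0.0171  0.1713] 0.0012
tenon [0.5008 0.0942 0.0785] 0.0023
drum [0.391 0.065 0.082]
drum [0.401 0.07  0.082]
wax [ 0.397 -0.052  0.032]
wax [ 0.398 -0.049  0.032]
bearing [ 0.408 -0.168  0.01 ]
bearing [ 0.407 -0.17   0.01 ]
red [0.515 0.24  0.094]
basecorner_xlo_yhi [0.451 0.071 0.014]
base_xhi_yhi [0.595 0.084 0.014]
base_xlo_ylo [ 0.463 -0.096  0.014]
base_xlo_yhi [0.456 0.07  0.014]
base_xhi_yhi [0.606 0.084 0.014]
corkA [ 0.607 -0.365  0.036]
corkB [ 0.49  -0.36   0.036]
cork1 [ 0.595 -0.408  0.036]
cork1b [ 0.501 -0.411  0.036]
box2 [ 0.469 -0.278  0.036]
box2 [ 0.455 -0.28   0.036]
a knob [ 0.50820887 -0.01334214  0.17286427] 77
a beyond 0.02 674 [[0.444, -0.283], [0.547, -0.217]]
a beyond 0.04 8 [[0.464, -0.279], [0.54, -0.225]]
b knob [ 0.51015823 -0.01049783  0.17383959] 72
b beyond 0.02 252 [[0.444, -0.281], [0.507, -0.22]]
b beyond 0.04 67 [[0.45, -0.278], [0.506, -0.22]]
```

```bash
python3 -m creep '[[0,0,-0.3,-1,1],[0,0,-0.3,-1,1],[0,0,0,-1,1],[0,0,0,-1,1],[0,0,0,-1,1],[0,0,0,-1,1],[0,0,0,-1,1],[0,0,0,-1,1],[0,0,0,-1,1],[0,0,0,-1,1],[0,0,0,-1,1],[0,0,0,-1,1]]'; python3 -m creep '[[0,0,0,-1,1],[0,0,0,-1,1],[0,0,0,-1,1],[0,0,0,-1,1],[0,0,0,-0.8,1]]'; python3 -m creep '[[0.8,0.53,0,0,1],[0.8,0.53,0,0,1],[0.8,0.53,0,0,1],[0.8,0.53,0,0,1],[0.8,0.53,0,0,1],[0.8,0.53,0,0,1],[0.8,0.53,0,0,1],[0.8,0.53,0,0,1],[0.8,0.53,0,0,1],[0.8,0.53,0,0,1],[0.8,0.53,0,0,1],[0.8,0.53,0,0,1]]'
python3 - <<'E'
from h import *
d=grab("wrist");cv2.imwrite("pics/w1.png",d['pixels']);print(d['position'],readout.observe()['position'],cv2.Rodrigues(readout.observe()['ee_rot'])[0].round(3))
E
```

```text
clock: 1.85
position: [0.2817, -0.5579, 0.2507]
ee_rot: [-2.494, -1.911, 0.0]
force: [0.1, 0.3, -0.2]
width: 1.005
gripper_force: 0.0
clock: 2.48
position: [0.2817, -0.5579, 0.2507]
ee_rot: [-2.14, -2.3, -0.0]
force: [-0.8, -0.1, -0.1]
width: 0.999
gripper_force: 0.0
clock: 3.98
position: [0.5093, -0.1561, 0.2508]
ee_rot: [2.143, 2.297, -0.0]
force: [0.5, -0.8, 0.9]
width: 1.0
gripper_force: 0.0
[ 0.50432788 -0.09046082  0.40849841] [ 0.51179861 -0.15013679  0.25109467] [[-0.075  0.997  0.002]
 [ 0.997  0.075  0.003]
 [ 0.003  0.003 -1.   ]]
```

View pics/w1.png

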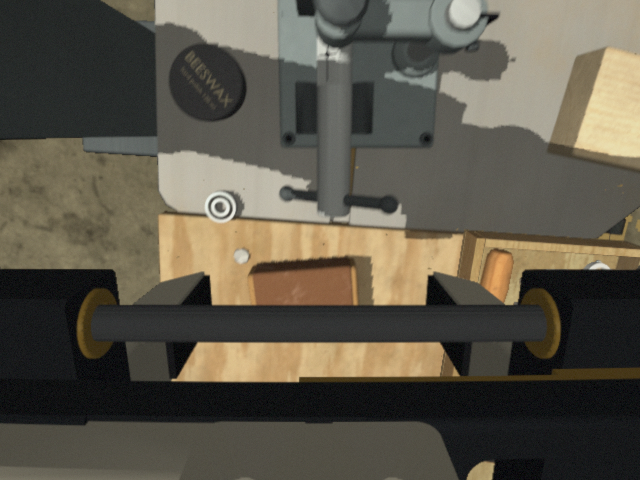

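Wrist view: the balls are at (287,193) and (390,204), the spindle's plain end at (333,213) and the cross near (327,57). The base's near corners are at (281,146) and (437,147), and the knob is at (343,8).

Run:
```python
from h import *
d=grab("wrist")
im=d['pixels'];cv2.imwrite("pics/w2.png",cv2.resize(im[0:225,240:450],None,fx=2.66,fy=2.66,interpolation=3))
P=cloud(d)
for n,uv in(("ballL",(287,193)),("ballR",(390,204)),("spindle",(336,150)),("spindle",(335,180)),("end",(333,210)),("flat",(333,70)),("Vtop",(306,110)),("base",(300,140))):print(n,P[uv[1],uv[0]].round(4))
for n,uv,z in(("c1",(281,146),.014),("c2",(437,147),.014),("bearing",(221,207),.01),("wax",(207,82),.032),("knob",(343,8),.17),("end",(333,216),.075),("cross",(327,57),.084),("cork",(304,285),.036)):print(n,onplane(d,uv,z).round(4))
# spindle surface fit: points along axis with top height
m=(P[...,2]>.062)&(P[...,2]<.1)&(abs(P[...,0]-.515)<.014)&(P[...,1]<-.045)&(P[...,1]>-.2)
Q=P[m]
for y in np.arange(-.16,-.04,.01):
    R=Q[(Q[:,1]>=y)&(Q[:,1]<y+.01)]
    if len(R)>3:print(round(y,3),len(R),R.min(0).round(4),R.max(0).round(4),R[:,0].mean().round(4))
```

```text
ballL [ 0.4792 -0.1441 -0.0012]
ballR [ 0.5872 -0.1475 -0.0016]
spindle [ 0.5217 -0.0942  0.0882]
spindle [ 0.523  -0.118   0.0871]
end [ 0.5234 -0.1424  0.0882]
flat [ 0.5143 -0.0354  0.0894]
Vtop [ 0.4956 -0.0649  0.0734]
base [ 0.4925 -0.0888  0.0791]
c1 [ 0.4718 -0.0966  0.014 ]
c2 [ 0.6233 -0.0858  0.014 ]
bearing [ 0.4138 -0.1617  0.01  ]
wax [ 0.4041 -0.0447  0.032 ]
knob [ 0.515  -0.0155  0.17  ]
end [ 0.5246 -0.1499  0.075 ]
cross [ 0.5092 -0.0256  0.084 ]
cork [ 0.5038 -0.2295  0.036 ]
-0.16 179 [ 0.5066 -0.1568  0.0747] [ 0.5288 -0.1501  0.0896] 0.5174
-0.15 371 [ 0.5014 -0.15    0.0635] [ 0.529  -0.14    0.0899] 0.5158
-0.14 362 [ 0.5012 -0.14    0.0642] [ 0.529  -0.13    0.0894] 0.517
-0.13 352 [ 0.5053 -0.13    0.0772] [ 0.529  -0.12    0.0896] 0.517
-0.12 369 [ 0.5046 -0.12    0.0771] [ 0.529  -0.11    0.0899] 0.5166
-0.11 394 [ 0.5039 -0.11    0.0767] [ 0.529  -0.1     0.0902] 0.5163
-0.1 413 [ 0.5014 -0.0999  0.0688] [ 0.529  -0.09    0.0898] 0.5158
-0.09 445 [ 0.5011 -0.09    0.0681] [ 0.5289 -0.08    0.0905] 0.5149
-0.08 458 [ 0.501  -0.08    0.0677] [ 0.5289 -0.07    0.0902] 0.5148
-0.07 460 [ 0.501  -0.07    0.0759] [ 0.5287 -0.06    0.0901] 0.5146
-0.06 460 [ 0.5011 -0.0599  0.0694] [ 0.5289 -0.05    0.0903] 0.5146
-0.05 226 [ 0.5014 -0.05    0.0686] [ 0.5286 -0.045   0.0902] 0.514
```

View pics/w2.png

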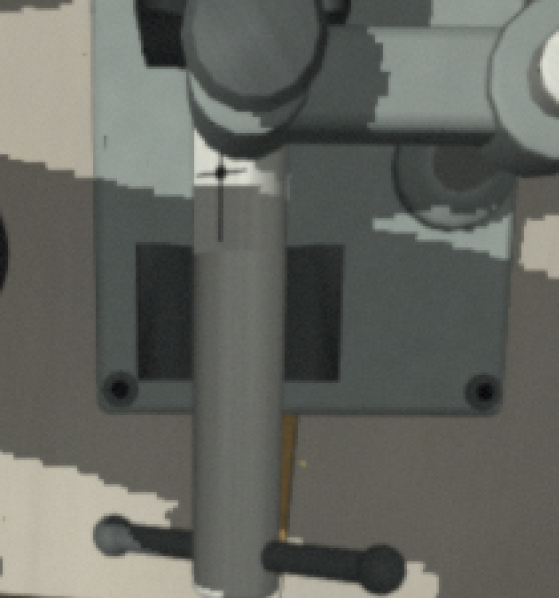

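The crop (scale 2.66, offset 240) shows the cross at (221,172) and the balls at (112,535) and (381,568). The V-block top corners are at (137,380), (340,380), (137,244) and (343,244), and the knob centre is at about (254,36).

Run:
```python
from h import *
d=grab("wrist");s=lambda u,v:(240+u/2.66-.3,v/2.66-.3)
c=[onplane(d,s(*p),.078) for p in((137,380),(340,380),(137,244),(343,244))]
for x in c:print(x.round(4))
c=np.array(c);ex=(c[1]+c[3]-c[0]-c[2])[:2];yaw=np.arctan2(ex[1],ex[0]);print("len",np.linalg.norm(ex)/2,"yaw",np.degrees(yaw))
X=np.array([np.cos(yaw),np.sin(yaw)]);Y=np.array([-X[1],X[0]])
foot=c.mean(0)[:2]+.052*Y;print("foot from V",foot,"knob",onplane(d,s(254,36),.170),"base",[onplane(d,s(*p),.014).round(4) for p in((97,412),(503,412))])
# tilt
t=np.radians(30)
for n,uv,z in(("cross",(221,172),.0837),("ballL",(112,535),.0469),("ballR",(381,568),.1078),("endtop",(237,597),.085)):
    p=onplane(d,s(*uv),z);q=(p[:2]-foot);print(n,p.round(4),"stand",(q@X).round(4),(q@Y).round(4))
o=readout.observe();q=o['position'][:2]-foot;print("tcp",o['position'],"stand",q@X,q@Y,o['force'])
```

```text
[ 0.4843 -0.0937  0.078 ]
[ 0.546  -0.0889  0.078 ]
[ 0.4819 -0.0543  0.078 ]
[ 0.5428 -0.0496  0.078 ]
len 0.06152767155971269 yaw 4.412071285546251
foot from V [ 0.50974269 -0.01975308] knob [ 0.50982651 -0.02071606  0.17      ] base [array([ 0.4663, -0.1075,  0.014 ]), array([ 0.615 , -0.0959,  0.014 ])]
cross [ 0.5051 -0.0333  0.0837] stand -0.0056 -0.0132
ballL [ 0.4769 -0.147   0.0469] stand -0.0426 -0.1244
ballR [ 0.5598 -0.1406  0.1078] stand 0.0406 -0.1244
endtop [ 0.5199 -0.1573  0.085 ] stand -0.0004 -0.138
tcp [ 0.50967185 -0.15485618  0.25083897] stand -0.010463990846731422 -0.1346972715846343 [-0.04192192 -1.07231439 -0.4843668 ]
```

```bash
python3 -m creep '[[-0.5,0.13,0,0,0],[-0.5,0.13,0,0,0],[0,0,0.4,0,0],[0,0,0.8,0,0],[0,0,0.8,0,0],[0,0,0.8,0,0],[0,0,0.8,0,0],[0,0,0.7,0,0],[0,0,0.37,0,0],[0,0,0,0,0],[0,0,0,0,0],[0,0,0,0,0]]'; python3 -m creep '[[0.2,0,0,0,0],[0.2,0,0,0,0],[0.1,0,0,0,0],[0,0,0,0,0],[0,0,0,0,0],[0,0,0,0,0]]'
```

```text
clock: 5.62
position: [0.5227, -0.1965, 0.065]
ee_rot: [2.142, 2.296, 0.001]
force: [0.1, -0.4, 1.3]
width: 0.009
gripper_force: 0.0
clock: 6.38
position: [0.5206, -0.1766, 0.0639]
ee_rot: [2.143, 2.297, -0.0]
force: [0.5, 1.0, -0.4]
width: 0.004
gripper_force: 0.0
```

```bash
for i in 1; do python3 -m creep '[[0.1,0,0,0,0],[0.05,0,0,0,0],[0,0,0,0,0]]'; done; python3 -m creep '[[0.05,0,0,0,0],[0.03,0,0,0,0],[0.03,0,0,0,0],[0,0,0,0,0]]';python3 -m creep '[[0.05,0,0,0,0],[0.03,0,0,0,0],[0,0,0,0,0],[0,0,0,0,0]]'
python3 - <<'E'
from h import *
d=grab("wrist");cv2.imwrite("pics/w3.png",cv2.resize(d['pixels'][0:300,170:490],None,fx=2,fy=2,interpolation=3))
E
```

```text
clock: 6.75
position: [0.5202, -0.17, 0.064]
ee_rot: [-2.142, -2.298, -0.0]
force: [1.3, -0.1, 0.2]
width: 0.002
gripper_force: 0.0
clock: 7.25
position: [0.5199, -0.1663, 0.064]
ee_rot: [2.143, 2.297, -0.0]
force: [0.3, -2.2, -0.4]
width: 0.006
gripper_force: 1.1
clock: 7.75
position: [0.5196, -0.1625, 0.0639]
ee_rot: [-2.142, -2.298, -0.0]
force: [0.6, -1.7, 1.0]
width: 0.007
gripper_force: 0.7
```

View pics/w3.png

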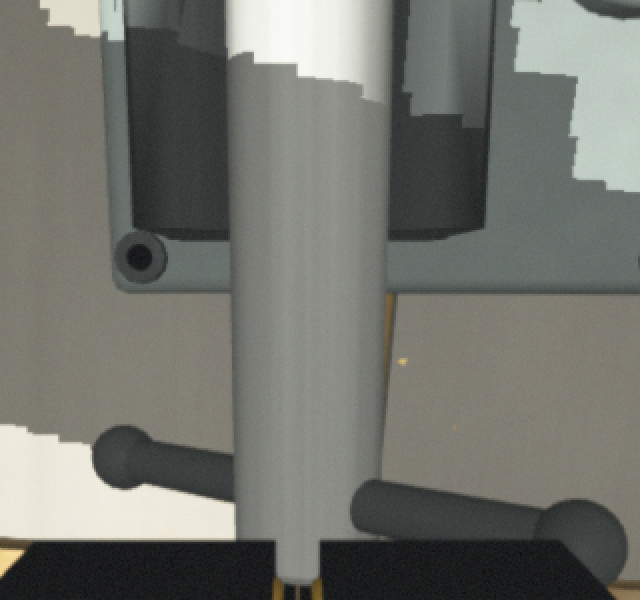

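The view shows the fingers against the plain end. The balls are at crop (125,457) and (583,543), and the V-block top's near edge runs from (133,228) to (485,228).

Run:
```python
from h import *
d=grab("wrist");s=lambda u,v:(170+u/2-.25,v/2-.25)
a=onplane(d,s(133,228),.078);b=onplane(d,s(485,228),.078);print(a,b)
yaw=np.arctan2(*(b-a)[1::-1]);X=np.array([np.cos(yaw),np.sin(yaw)]);Y=np.array([-X[1],X[0]]);print(np.degrees(yaw),np.linalg.norm(b-a))
foot=((a+b)/2)[:2]+.072*Y;print(foot)
for uv,z in(((125,457),.046),((583,543),.104)):
    q=onplane(d,s(*uv),z);print(q.round(4),(q[:2]-foot)@X,(q[:2]-foot)@Y)
```

```text
[ 0.48579252 -0.09162622  0.078     ] [ 0.5467293  -0.08732265  0.078     ]
4.039728214712827 0.06108856192495411
[ 0.51118865 -0.01765332]
[ 0.4786 -0.1405  0.046 ] -0.04115290499153439 -0.12022981781637143
[ 0.5623 -0.135   0.104 ] 0.04275813922217407 -0.12061528447073969
```

```bash
python3 -m creep '[[0.04,0,0,0,0],[0.04,0,0,0,0],[0.04,0,0,0,0],[0.04,0,0,0,0],[0.03,0,0,0,0],[0,0,0,0,0],[0,0,0,0,0]]'
python3 - <<'E'
from h import *
d=grab("wrist");cv2.imwrite("pics/w4.png",cv2.resize(d['pixels'][0:300,170:490],None,fx=2,fy=2,interpolation=3))
E
python3 -m creep '[[-0.2,0,0,0,0],[-0.4,0,0,0,1],[-0.2,0,-0.2,0,1],[0,0,-0.7,0,1],[0,0,-0.8,0,1],[0,0,-0.7,0,1],[0,0,-0.6,0,1],[0.4,0,0,0,1],[0.4,0,0,0,1],[0,0,0,0,1],[0,0,0,0,1],[0,0,0,0,1]]'
python3 - <<'E'
from h import *
d=grab("wrist");cv2.imwrite("pics/w5.png",cv2.resize(d['pixels'][0:225,200:480],None,fx=2.5,fy=2.5,interpolation=3));print(readout.observe()['position'])
E
```

```text
clock: 8.72
position: [0.5191, -0.1549, 0.0639]
ee_rot: [-2.142, -2.298, -0.0]
force: [-0.3, -0.2, 0.1]
width: 0.007
gripper_force: 0.6
clock: 10.28
position: [0.5189, -0.1557, 0.1835]
ee_rot: [-2.143, -2.297, 0.001]
force: [1.1, -0.5, -0.4]
width: 0.998
gripper_force: 0.0
[ 0.51898035 -0.15567932  0.18361157]
```

View pics/w5.png

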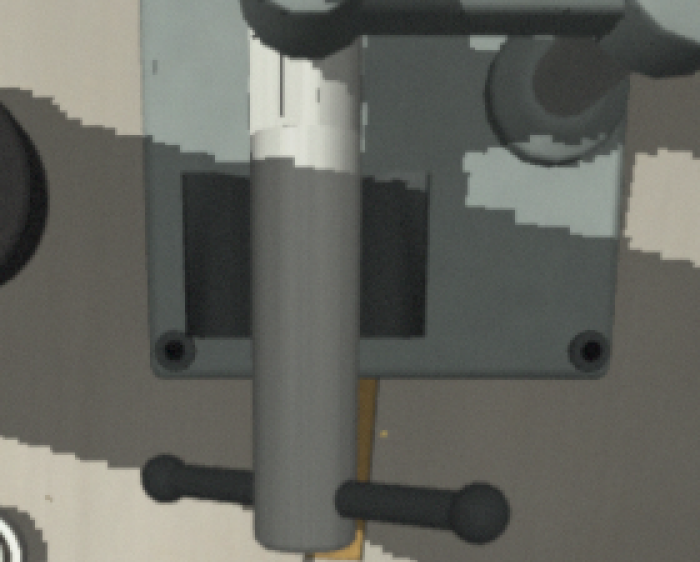

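The crop (scale 2.5, offset 200) shows the V-block corners at (182,336), (427,336), (182,172) and (428,173), the balls at (165,478) and (479,512), and the flat's near end at v≈127.

```bash
cat > m.py <<'E'
from h import *
def meas(d,s,V,balls,extra=()):
    c=np.array([onplane(d,s(*p),.078) for p in V]);ex=(c[1]+c[3]-c[0]-c[2])[:2]
    yaw=np.arctan2(ex[1],ex[0]);X=np.array([np.cos(yaw),np.sin(yaw)]);Y=np.array([-X[1],X[0]])
    foot=c.mean(0)[:2]+.052*Y
    print("yaw",np.degrees(yaw).round(2),"w",np.linalg.norm(ex)/2,"depth",((c[2]+c[3]-c[0]-c[1])[:2]@Y/2).round(4),"foot",foot.round(4))
    for n,uv,z in balls:
        q=onplane(d,s(*uv),z)[:2]-foot;print(n,(q@X).round(4),(q@Y).round(4))
    o=readout.observe()['position'];q=o[:2]-foot;print("tcp stand",(q@X).round(4),(q@Y).round(4),o[2].round(4))
E
python3 - <<'E'
from m import *
d=grab("wrist");s=lambda u,v:(200+u/2.5-.3,v/2.5-.3)
meas(d,s,((182,336),(427,336),(182,172),(428,173)),(("L",(165,478),.045),("R",(479,512),.105),("flatend",(285,127),.0835),("endface",(305,550),.085)))
E
```

```text
yaw 3.87 w 0.06202585258177097 depth 0.0395 foot [ 0.5112 -0.0175]
L -0.0413 -0.113
R 0.0419 -0.1129
flatend -0.0049 -0.0228
endface 0.0003 -0.1265
tcp stand -0.0016 -0.1383 0.1837
```

```bash
python3 -m creep '[[0.3,0.04,0,0,0.8],[0.33,0,0,0,0.8],[0,0,0.5,0,0.8],[0,0,0.6,0,0.8],[0,0,0.45,0,0.8],[0,0,0,0,0.8],[0,0,0,0,0.8]]'; python3 -m creep '[[0,0,0.08,0,0.8],[0,0,0.08,0,0.8],[0,0,0.08,0,0.8],[0,0,0.08,0,0.8],[0,0,0.08,0,0.8],[0,0,0,0,0.8]]'; python3 -m creep '[[0,0,0.08,0,0.8],[0,0,0.08,0,0.8],[0,0,0.08,0,0.8],[0,0,0.08,0,0.8],[0,0,0.05,0,0.8],[0,0,0,0,0.8],[0,0,0,0,0.8]]'
```

```text
clock: 11.25
position: [0.5194, -0.1293, 0.1226]
ee_rot: [2.141, 2.298, 0.001]
force: [0.7, -0.3, 0.4]
width: 0.799
gripper_force: 0.0
clock: 12.0
position: [0.5187, -0.1299, 0.1055]
ee_rot: [-2.142, -2.297, 0.001]
force: [-0.8, -0.6, -0.4]
width: 0.799
gripper_force: 0.0
clock: 12.88
position: [0.5189, -0.1299, 0.0911]
ee_rot: [-2.142, -2.298, 0.0]
force: [0.1, -1.2, -0.3]
width: 0.805
gripper_force: 0.0
```

```bash
python3 -m creep '[[0,0,0.05,0,0.8],[0,0,0.05,0,0.8],[0,0,0.05,0,0.8],[0,0,0.03,0,0.8],[0,0,0,0,0.8],[0,0,0,0,0.8]]'; python3 -m creep '[[0,0,0.01,0,0.8],[0,0,0.01,0,0.8],[0,0,0,0,0.8],[0,0,0,0,0.8]]'
```

```text
clock: 13.62
position: [0.5187, -0.1299, 0.0838]
ee_rot: [-2.142, -2.297, 0.0]
force: [0.2, -0.2, -0.5]
width: 0.796
gripper_force: 0.2
clock: 14.12
position: [0.5189, -0.1299, 0.0831]
ee_rot: [2.143, 2.298, -0.0]
force: [-0.1, -0.6, 1.0]
width: 0.803
gripper_force: 0.5
```

Now up and back to check.

```bash
python3 -m creep '[[0,0,-0.3,0,0.8],[0,0,-0.8,0,0.8],[0,0,-0.8,0,0.8],[-0.33,0,-0.6,0,0.8],[-0.3,0,0,0,0.8],[0,0,0,0,0.8],[0,0,0,0,0.8],[0,0,0,0,0.8]]'
python3 - <<'E'
from h import *
d=grab("wrist");cv2.imwrite("pics/w6.png",cv2.resize(d['pixels'][0:225,200:480],None,fx=2.5,fy=2.5,interpolation=3));print(readout.observe()['position'])
E
```

```text
clock: 15.12
position: [0.5204, -0.1543, 0.1825]
ee_rot: [-2.141, -2.298, 0.001]
force: [-0.4, -0.3, -0.1]
width: 0.8
gripper_force: 0.0
[ 0.52044131 -0.15439963  0.18260836]
```

View pics/w6.png

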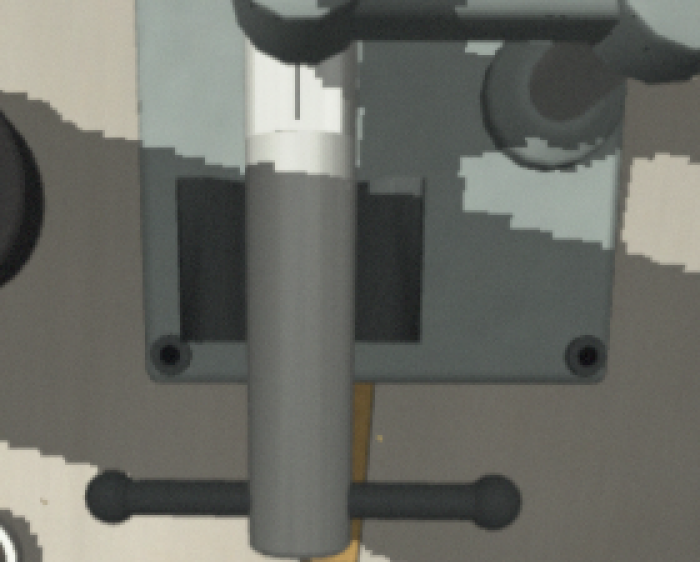

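The bar now looks level, with its balls at (113,496) and (494,502). The scribed line is centred on the spindle and the V-block corners are at (178,341), (421,341), (178,177) and (424,178).

Run:
```python
from m import *
d=grab("wrist");s=lambda u,v:(200+u/2.5-.3,v/2.5-.3)
meas(d,s,((178,341),(421,341),(178,177),(424,178)),(("L",(113,496),.075),("R",(494,502),.075),("line",(297,100),.085),("flatend",(299,131),.085),("endface",(300,557),.082),("flange edgeL",(246,150),.075),("edgeR",(355,150),.075)))
K=d['pixels']
print(onplane(d,s(299,3),.17))
# ball radii -> height check
P=cloud(d)
for uv in((113,494),(494,500)):
    u,v=map(int,s(*uv));print(np.median(P[v-2:v+3,u-2:u+3].reshape(-1,3),axis=0).round(4))
for n in("scene","side"):
    d=grab(n);P=cloud(d)
    m=(np.abs(P[...,0]-.51)<.02)&(np.abs(P[...,1]+.015)<.03)&(P[...,2]>.165)&(P[...,2]<.185);Q=P[m];print(n,"knob",Q.min(0),Q.max(0))
```

```text
yaw 3.95 w 0.0616084823223319 depth 0.0395 foot [ 0.5114 -0.0176]
L -0.0502 -0.1123
R 0.0524 -0.1138
line -0.0009 -0.016
flatend -0.0004 -0.0229
endface 0.0001 -0.1275
flange edgeL -0.0136 -0.0254
edgeR 0.0136 -0.0254
tcp stand -0.0003 -0.1372 0.1827
[ 0.5122409  -0.03797815  0.17      ]
[ 0.4688 -0.1319  0.0774]
[ 0.569  -0.1249  0.0858]
scene knob [ 0.49531091 -0.03146368  0.16504423] [5.24138605e-01 2.50017976e-04 1.75702339e-01]
side knob [ 0.49700369 -0.02708945  0.16569384] [5.25453003e-01 1.78231956e-04 1.77775634e-01]
```

Run:
```python
from m import *
H=[]
fr=[grab("wrist") for _ in range(6)]
d=fr[0];d['z_map']=np.median([f['z_map'] for f in fr],axis=0);P=cloud(d)
X=np.array([np.cos(.069),np.sin(.069)]);Y=np.array([-X[1],X[0]])
q=P[...,:2]-np.array([.5114,-.0176]);x=q@X;y=q@Y;z=P[...,2]
# rod crest heights along x
for c in(-.05,-.04,-.03,-.022,.022,.03,.04,.05):
    m=(abs(x-c)<.004)&(abs(y+.113)<.003)&(z>.05);print(c,m.sum(),np.median(z[m]).round(4))
# flat surface height across x
for c in np.arange(-.008,.009,.004):
    m=(abs(x-c)<.002)&(y>-.021)&(y<-.012)&(z>.05)&(z<.1);print("flat",round(c,3),m.sum(),np.median(z[m]).round(4) if m.any() else None)
a=grab("scene");b=grab("side")
for n,d in(("scene",a),("side",b)):
    for sx in(-.0515,.0515):
        p=np.array([.5114,-.0176])+sx*X-.113*Y;u,v=proj(d,[*p,.075]);print(n,sx,round(u,1),round(v,1))
A=np.hstack([cv2.resize(a['pixels'][190:260,320:400],None,fx=5,fy=5,interpolation=3),cv2.resize(b['pixels'][190:260,285:365],None,fx=5,fy=5,interpolation=3)])
cv2.imwrite("pics/ab.png",A)
```

```text
-0.05 2865 0.2827
-0.04 6368 0.29
-0.03 5818 0.2909
-0.022 5804 0.2907
0.022 3822 0.2873
0.03 3753 0.2873
0.04 4650 0.2847
0.05 2882 0.2817
flat -0.008 112 0.084
flat -0.004 112 0.0843
flat 0.0 96 0.0845
flat 0.004 114 0.0849
flat 0.008 116 0.085
scene -0.0515 374.5 234.6
scene 0.0515 335.9 224.9
side -0.0515 341.6 220.5
side 0.0515 301.5 220.0
```

View pics/ab.png

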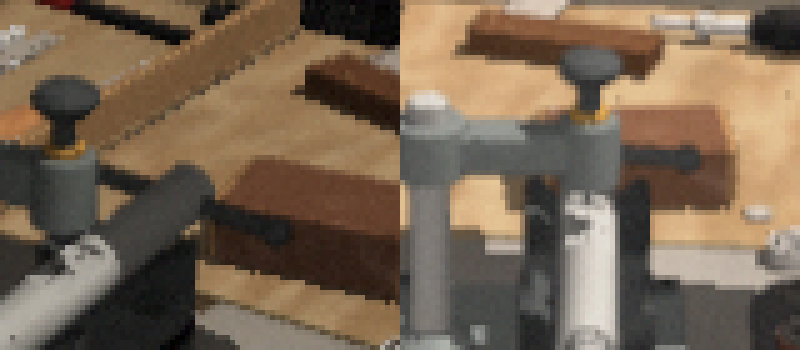

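The −x ball is at scene (375,236) and side (342.4,221.4), perhaps 1–2 mm low. I'll calibrate the slope against the base plate.

Run:
```python
from m import *
fr=[grab("wrist") for _ in range(6)]
d=fr[0];d['z_map']=np.median([f['z_map'] for f in fr],axis=0);P=cloud(d)
X=np.array([np.cos(.069),np.sin(.069)]);Y=np.array([-X[1],X[0]])
q=P[...,:2]-np.array([.5114,-.0176]);x=q@X;y=q@Y;z=P[...,2]
def fit(n,m,deg=1):
    print(n,m.sum(),np.polyfit(x[m],z[m],1).round(4),"z~",np.median(z[m]).round(4))
m=(y>-.082)&(y<-.076)&(x>-.048)&(x<.098)&(z<.03)&(z>0);fit("base",m)
m=(y<-.09)&(y>-.1)&(x>-.09)&(x<.11)&(z<.03)&(z>-.02);fit("table",m)
fit("flat",(abs(x)<.008)&(y>-.021)&(y<-.012)&(z<.095)&(z>.075))
w=(abs(y+.113)<.0015)&(abs(x)>.02)&(abs(x)<.04)&(z>.06)&(z<.095);fit("rod",w)
for c in(-.05,-.035,-.025,.025,.035,.05):
    k=(abs(x-c)<.005)&(abs(y+.113)<.002)&(z>.06)&(z<.1);print(c,k.sum(),np.median(z[k]).round(4))
```

```text
base 1103 [-0.0029  0.0148] z~ 0.0138
table 2305 [-0.0003 -0.0016] z~ -0.0013
flat 433 [0.0759 0.0846] z~ 0.0846
rod 250 [0.0782 0.0794] z~ 0.0809
-0.05 92 0.0774
-0.035 90 0.0767
-0.025 88 0.0775
0.025 90 0.0813
0.035 94 0.0821
0.05 97 0.0855
```

```bash
python3 -m creep '[[0.3,0,0.3,0,0.8],[0.32,0,0.7,0,0.8],[0,0,0.7,0,0.8],[0,0,0.5,0,0.8],[0,0,0.12,0,0.8],[0,0,0.05,0,0.8],[0,0,0,0,0.8],[0,0,0,0,0.8]]'; python3 -m creep '[[0,0,0.05,0,0.8],[0,0,0.04,0,0.8],[0,0,0,0,0.8],[0,0,0,0,0.8]]';python3 -m creep '[[0,0,0.02,0,0.8],[0,0,0,0,0.8],[0,0,0,0,0.8]]'
```

```text
clock: 17.02
position: [0.5194, -0.1304, 0.089]
ee_rot: [2.142, 2.297, 0.001]
force: [0.7, -0.5, 0.1]
width: 0.8
gripper_force: 0.0
clock: 17.52
position: [0.519, -0.1303, 0.0847]
ee_rot: [-2.143, -2.298, 0.0]
force: [0.6, -0.1, 0.1]
width: 0.799
gripper_force: 0.0
clock: 17.9
position: [0.519, -0.1303, 0.0839]
ee_rot: [2.143, 2.298, -0.0]
force: [0.4, -0.4, 0.1]
width: 0.799
gripper_force: 0.0
```

```bash
python3 -m creep '[[0,0,0.02,0,0.8],[0,0,0.02,0,0.8],[0,0,0,0,0.8],[0,0,0,0,0.8]]'|egrep 'pos|force'; python3 -m creep '[[0,0,0.02,0,0.8],[0,0,0,0,0.8],[0,0,0,0,0.8]]'|egrep 'pos|force';python3 -m creep '[[0,0,0.02,0,0.8],[0,0,0,0,0.8],[0,0,0,0,0.8]]'|egrep 'pos|force'; python3 -c "
from m import *
d=grab('wrist');cv2.imwrite('pics/w7.png',d['pixels'])
P=cloud(d);o=readout.observe();print(o['force'],o['ft_torque'],o['joints'])"
```

```text
position: [0.5191, -0.1303, 0.0824]
force: [0.4, 0.4, -0.1]
gripper_force: 0.4
position: [0.519, -0.1303, 0.0815]
force: [1.6, 0.5, 1.8]
gripper_force: 0.6
position: [0.5189, -0.1303, 0.0807]
force: [1.1, -0.3, 0.9]
gripper_force: 0.5
[ 1.18088296 -0.80040966  1.18316835] [-0.01205447 -0.23342733  0.0217714 ] [ 0.43250802  0.49598664 -0.38737776  1.92917734  0.2625161   0.76544078
 -0.03370085]
```

```bash
cat > slope.py <<'E'
from m import *
fr=[grab("wrist") for _ in range(4)]
d=fr[0];d['z_map']=np.median([f['z_map'] for f in fr],axis=0);P=cloud(d)
X=np.array([np.cos(.069),np.sin(.069)]);Y=np.array([-X[1],X[0]])
q=P[...,:2]-np.array([.5114,-.0176]);x=q@X;y=q@Y;z=P[...,2]
m=(abs(x)<.008)&(y>-.021)&(y<-.012)&(z<.095)&(z>.075)
if m.sum()>20: print("flat",m.sum(),np.polyfit(x[m],z[m],1).round(4))
m=(abs(y+.113)<.0015)&(abs(x)>.02)&(abs(x)<.04)&(z>.06)&(z<.095)
if m.sum()>20: print("rod",m.sum(),np.polyfit(x[m],z[m],1).round(4))
E
python3 -m creep '[[0,0,0.02,0,0.8],[0,0,0.02,0,0.8],[0,0,0,0,0.8],[0,0,0,0,0.8]]'|egrep 'pos|force'; python3 -m creep '[[0,0,-0.3,0,0.8],[0,0,-0.8,0,0.8],[0,0,-0.8,0,0.8],[-0.33,0,-0.6,0,0.8],[-0.3,0,0,0,0.8],[0,0,0,0,0.8],[0,0,0,0,0.8],[0,0,0,0,0.8]]'; python3 slope.py
```

```text
position: [0.5191, -0.1304, 0.0795]
force: [-1.5, 0.4, 7.1]
gripper_force: 3.5
clock: 20.7
position: [0.5203, -0.1547, 0.1785]
ee_rot: [-2.141, -2.298, 0.001]
force: [0.6, -0.1, 0.5]
width: 0.801
gripper_force: 0.0
flat 449 [0.006  0.0844]
rod 273 [0.0027 0.0793]
```

```bash
cat > ypos.py <<'E'
from slope import *
k=(abs(x)>.022)&(abs(x)<.04)&(z>.06)&(z<.095)&(y<-.1)&(y>-.13);print("rod y",y[k].min().round(4),y[k].max().round(4),y[k].mean().round(4), "L/R",y[k&(x<0)].mean().round(4),y[k&(x>0)].mean().round(4))
k=(abs(x)>.02)&(abs(x)<.028)&(z>.07)&(z<.083)&(y<-.0)&(y>-.09);print("V y",np.percentile(y[k],[1,99]).round(4),k.sum())
k=(abs(x)<.006)&(z>.08)&(z<.095)&(y<-.1);print("end y",y[k].min().round(4))
for c in np.arange(-.034,-.012,.002):
    k=(abs(x)<.003)&(abs(y-c)<.001)&(z>.07)&(z<.1);print(round(c,3),k.sum(),z[k].mean().round(4))
print("axis x", [( (x[k].min()+x[k].max())/2).round(4) for k in [(abs(y+.09)<.005)&(z>.07)&(z<.1)&(abs(x)<.03)]])
o=readout.observe()['position'];q=o[:2]-np.array([.5114,-.0176]);print("tcp",q@X,q@Y,o[2])
E
python3 ypos.py
```

```text
flat 473 [0.0019 0.0845]
rod 306 [0.0015 0.0794]
rod y -0.1169 -0.1076 -0.1119 L/R -0.1119 -0.1118
V y [-0.0718 -0.0325] 1781
end y -0.1266
-0.034 39 0.0882
-0.032 32 0.0882
-0.03 39 0.0881
-0.028 36 0.0882
-0.026 36 0.0883
-0.024 38 0.0882
-0.022 21 0.0844
-0.02 39 0.0845
-0.018 35 0.0845
-0.016 35 0.0845
-0.014 40 0.0845
axis x [np.float64(-0.0001)]
tcp -0.00017243162443769823 -0.138063282086007 0.17910748890162462
```

```bash
python3 -m creep '[[0,0,-0.4,0,0],[0,0,-0.3,0,0],[0.5,0,0,0,0],[0.6,0,0,0,0],[0.6,0,0,0,0],[0.6,0,0,0,0],[0.6,0,0,0,0],[0.55,0,0,0,0],[0,0,0,0,0],[0,0,0,0,0],[0,0,0,0,0]]' 10; python3 -m creep '[[0,0,0.3,0,0],[0,0,0.3,0,0],[0,0,0,0,0],[0,0,0,0,0]]'
```

```text
clock: 22.48
position: [0.511, -0.0186, 0.207]
ee_rot: [2.144, 2.296, -0.001]
force: [0.1, 0.0, 0.2]
width: 0.004
gripper_force: 0.0
clock: 22.98
position: [0.5111, -0.0177, 0.183]
ee_rot: [-2.142, -2.297, 0.0]
force: [0.4, -0.5, -0.2]
width: 0.009
gripper_force: 0.0
```

```bash
python3 -m creep '[[0,0,0.1,0,0],[0,0,0.1,0,0],[0,0,0.05,0,0],[0,0,0,0,0],[0,0,0,0,0]]'|egrep 'pos|force'; python3 -m creep '[[0,0,0.1,0,0],[0,0,0.08,0,0],[0,0,0,0,0],[0,0,0,0,0]]'|egrep 'pos|force'
```

```text
position: [0.5111, -0.0178, 0.1733]
force: [-0.4, -0.6, 2.6]
gripper_force: 1.0
position: [0.5112, -0.0178, 0.166]
force: [-1.1, -0.9, 3.9]
gripper_force: 1.7
```

```bash
python3 -m creep '[[0,0,0.06,0,0],[0,0,0.03,0,0],[0,0,0,0,0],[0,0,0,0,0]]'|egrep 'pos|force'; python3 -m creep '[[0,0,0.02,0,0],[0,0,0,0,0],[0,0,0,0,0]]'|egrep 'pos|force'
```

```text
position: [0.5112, -0.0178, 0.1624]
force: [0.1, -0.6, 4.6]
gripper_force: 2.1
position: [0.5113, -0.0177, 0.1617]
force: [-0.7, 0.4, 5.5]
gripper_force: 3.1
```

```bash
python3 -m creep '[[0,0,0.02,0,0],[0,0,0,0,0],[0,0,0,0,0]]'|egrep 'pos|force'; python3 -m creep '[[0,0,0.02,0,0],[0,0,0,0,0],[0,0,0,0,0]]'|egrep 'pos|force'
```

```text
position: [0.5113, -0.0177, 0.1614]
force: [-2.4, -0.3, 12.0]
gripper_force: 6.0
position: [0.5114, -0.0178, 0.1611]
force: [-4.4, -0.8, 18.7]
gripper_force: 8.9
```

```bash
python3 -m creep '[[0,0,-0.1,0,0],[0,0,-0.2,0,0],[0,0,-0.3,0,0],[0,0,-0.6,0,0],[-0.6,0,-0.2,0,0],[-0.6,0,0,0,0],[-0.6,0,0,0,0],[-0.6,0,0,0,0],[-0.6,0,0,0,0],[-0.45,0,0,0,0],[0,0,0,0,0],[0,0,0,0,0]]'; python3 ypos.py | head -6; python3 -c "
from m import *
P=cloud(grab('side'));m=(np.abs(P[...,0]-.511)<.01)&(np.abs(P[...,1]+.015)<.02)&(P[...,2]>.155)&(P[...,2]<.185);print('knob z',P[m][:,2].max(),np.median(P[m][:,2]))"
```

```text
clock: 27.22
position: [0.5207, -0.1543, 0.216]
ee_rot: [-2.141, -2.298, -0.001]
force: [-0.3, 0.2, -0.5]
width: 0.007
gripper_force: 0.0
flat 337 [0.0062 0.0847]
rod 215 [0.0025 0.0794]
rod y -0.117 -0.1079 -0.1121 L/R -0.1122 -0.1121
V y [-0.0715 -0.0319] 1361
end y -0.1268
-0.034 27 0.0882
knob z 0.17947207776652718 0.17291835620095053
```

Spindle still lined up, punch back up, arm clear.

```bash
python3 -c "
from cell import sign_off
print(sign_off())"
```

```text
the job is handed in; nothing more can be done
None
```

The job is handed in, with no verdict returned: the flat measured level within about 0.01 rad, the cross sits about 0.3 mm from the punch line, the punch was pressed until the point struck (about 19 N on the knob) and sprang back, and the spindle was still lined up afterwards with the arm clear.

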